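# Raise the music box shell on the cam lift

## Task

Slide the walnut music box shell along the marble, runners astride the steel lifting tongue of the cam jig, until it is fully home and square against the jig's two iron cheeks. Then swing the cam lever up until it stands straight upright, its highest lift point, so that the tongue alone carries the shell clear of the table, and finish while still holding the lever there: do not let go, its spring would pull it back down. Leave the other things on the table where they are, and move the shell only by sliding: never pick it up or tip it.

Things in the scene. Friction and masses are not known exactly. Their poses are not given: they have to be found in the camera images.
- shell: Loose open walnut box, 90 (its x) x 100 (its y) x 75 mm high, 0.4 kg, walls 7 mm. Stands on two runners along its x, 10 mm wide, 22 mm high, flush with its y sides, 80 mm apart inside; open between them, floor underside 22 mm up. Origin: centre of its footprint, at the runners' underside. Starts 98-122 mm from home on the jig's -x side, up to 30 mm off its centre line, turned up to 0.25 rad.
- jig: Fixed dark cast-iron cam lift jig. Origin: on the table where the shell's origin belongs (home = same origin and heading). Its x points from the open side, where the shell comes in, to two iron cheeks (20 mm wide, 44 mm high, at y +-40 mm) whose front faces at x = +45 mm stop the shell's front. Jig ends at x = +95 mm; cross bar on top, 54 mm high, rises with the tongue. Lever on its -y side.
- tongue: Flat steel lifting tongue of the jig, 50 mm wide, x = -30 to +50 mm in the jig's frame, top 18 mm above the table when down: the shell's runners pass beside it with 15 mm to spare each side and its floor clears it by 4 mm. The cam raises it straight up by at most 14 mm (shell then 10 mm above the table). Origin = the jig's origin when down; rises with it.
- lever (a joint): Cam lever angle (rad) about a level axis along the jig's y. 0 = down at rest, leaning to the jig's -x, 25 degrees above level; grows as the handle goes up and over towards +x. Highest lift at 1.134 = lever straight upright; the lift falls off to both sides (0 at rest, half at the end stop, 1.9). A spring always pulls it back to 0: 2 N at the handle at rest, 5 N at the top.
- lever_handle (a point): Middle of the lever's handle: round dark wooden bar 16 mm thick, 62 mm long, level along the jig's y, sticking out from the lever's end away from the shell, free 30 mm inward and 26 mm outward. 110 mm from the lever's axis; 76 mm above the table at rest, 140 mm upright. Pinched from above (closing along the jig's x) it turns between the pads, so the gripper can follow it with no turn.
- lever_axis (a point): Point on the lever's turning axis level with the middle of the handle: jig frame x = +70, y = -112, z = 30 mm.
- cylinder: Bystander: upright brass pinned cylinder, 34 mm across, 56 mm high; origin under its centre.
- key0: Bystander: blued steel winding key lying flat, 60 mm long, 8 mm thick; origin on its underside near the middle.
- key1: Bystander: another such winding key.
- key2: Bystander: another such winding key.
- beak: Bystander: ivory beak piece, 41 mm long, 20 mm high; origin under its middle.
- oil: Bystander: small amber oil jar, 36 mm across, 50 mm high; origin under its centre.
- driver: Bystander: screwdriver lying flat, 130 mm long.
Mind the look-alikes: they are no part of the job. What is shaped like the jig but red is not meant.

How it is judged:
By the outcome, as a careful person would: the job done as asked, in the order asked, and still so for the second after the job is handed in, while the arm keeps its last pose, push and grip.
It also fails if it takes over 61 s, if anything falls off the work surface, if the arm or the gripper's body presses on something with over 40 N, if the wrist force passes 120 N, or if a joint passes its speed limit or range.

## Robot

A 6-joint arm with a two-finger parallel gripper is mounted at the origin on the work surface. World frame = base frame: x ahead of the robot, y to its left, z up, the work surface at z = 0. Lengths are in m, angles in rad, forces in N, time in s.
With the tool pointing down it reaches from about 0.35 to 0.775 m from the base axis. Payload 5.5 kg.
Tool frame: the origin (TCP) lies midway between the tips of the shut fingers; the grasp point (between the pads) lies 19 mm behind it (robot.grasp_offset is the distance from the TCP to the grasp point, in m); y points along the fingers, x is the direction in which the jaws open and shut, and the axes are right-handed (so a half turn about y gives the same grasp; the last joint's range is limited). The gripper opens to 85 mm and grips with 20 to 120 N. Pads are 22 mm wide; open, the fingers measure 114 mm over their backs; the gripper's body (76 mm by 85 mm) begins 54 mm behind the grasp point. The pads swing forward as they close: fully open they stand 13 mm farther back than shut.
Start: joints at [-1.297, 0.313, 0.046, 1.304, 0, 1.431], TCP at [0.231, -0.527, 0.231] pointing down, gripper open.
Joint ranges: [-2.76, 2.76], [-0.86, 1.69], [-1.03, 1.26], [-2.2, 2.34], [-1.47, 1.5], [-3.14, 3.14]. Speed limits (rad/s): [2.57, 2.57, 3.14, 3.14, 3.14, 3.14].

## Interface

Orientations are given as a unit quaternion [w, x, y, z].
In Python, from cell import sensors, capture, workorder, robot gives the robot as it stands.
- The arm moves only by the tool carry_out, never from a script. Its argument "deltas" is a list of rows, each a list of 3 entries, a list of its own where there are three numbers: the shift along the tool's x, y, z in m, then the turn about the tool's y in rad, then the opening, from -1 (shut) to 1 (fully open). A call has 1 to 8 rows; each row is the pose to reach, as a shift and turn from the pose measured when the call began, along the tool's axes at that moment; what a row does not reach only later rows make up. A row lasts 1/8 s, in which the tool goes at most 62.5 mm and 10.7 degrees, less where a joint would pass 70% of its speed; a pose out of reach is approached as far as the arm can. A call with a gripper value outside its range is refused whole. The fingers move at their own pace and stop on an object; the grip force is fixed at half the most. Time passes only in rows, so rows that repeat a pose let the fingers close. It gives the time, the measured TCP pose, the force and the opening at its end, in the units of the state.
- sensors.state(): the state, without advancing time (a new reading comes with each control period).
- capture(name): name is "scene" or "top" or "wrist"; returns a dict with "frame" (384x512x3 uint8, red, green, blue), "camera_matrix" (3x3 intrinsics, pixels), "eye" and "rotation" of the camera in the world. Camera axes: x right, y down, z forward; pixel columns grow to the right and rows downward; lengths in m; the calibration is good to about 2 mm. A picture is of the moment at which its call begins. There is no depth.
- workorder.finish_job(): hands the job in, once; it reports no verdict.
The state is a dict: "time": time; "joints": joint angles; "joint_vel": joint speeds; "joint_efforts": joint torques, N m; "tcp_pos": TCP position; "ee_rot": TCP orientation; "force": force on the tool from outside, world axes, zero at the start; "moment": the same for the moment, N m; "finger_gap": finger opening in m.
Only numpy, scipy, OpenCV 4.12 (cv2) and the standard library are available. Lean on these libraries where they do the work, as an engineer would, in place of code of your own. Each camera call takes 0.05 s, during which the arm holds its last target. There are 200 camera calls.

## Working session

There is one attempt and no reset: what is moved stays moved. The work goes in short steps, Python scripts to look and compute and a tool call to move; the robot and the scene stay as the last step left them, time stands still between calls to the robot, and variables do not carry over. Pictures are saved under pics/ and viewed, about 8 in all and at most 12, crops included, and the job is handed in when it is done.

Besides the shell and the picture viewer there is one more tool, called as name(argument=value, ...) on one line, values as JSON. carry_out: Moves the arm, as the interface text tells. Its arguments: {"type":"object","properties":{"deltas":{"type":"array"}},"required":["deltas"]}

```bash
mkdir -p pics
cat > h.py <<'E'
import numpy as np, cv2, json
from cell import sensors, capture, workorder, robot
def snap(n,f):
    c=capture(n); cv2.imwrite(f'pics/{f}.png',c['frame'][:,:,::-1]); 
    np.savez(f'pics/{f}.npz',**c); return c
def load(f): return np.load(f'pics/{f}.npz')
def px2w(c,u,v,z):
    d=c['rotation']@np.linalg.solve(c['camera_matrix'],[u,v,1.]); e=c['eye']
    return e+d*(z-e[2])/d[2]
def w2px(c,p):
    q=c['camera_matrix']@(c['rotation'].T@(np.array(p)-c['eye'])); return q[:2]/q[2]
E
python3 - <<'E'
from h import *
a=snap('top','top0');b=snap('scene','scene0')
for c in(a,b): print(c['eye'],c['rotation'],c['camera_matrix'])
cv2.imwrite('pics/top0b.png',cv2.resize(a['frame'][:,:,::-1],(800,600),interpolation=cv2.INTER_CUBIC))
s=sensors.state();print(s,robot.grasp_offset)
E
```

```text
[0.3556817  0.00714343 1.03217311] [ 0.06258779 -0.70236163  0.70607492 -0.06503165] [[439.72926794   0.         255.97547719]
 [  0.         439.72926794 185.94799782]
 [  0.           0.           1.        ]]
[1.14043835 0.36707965 0.97340962] [-0.16569838  0.46781791  0.82045279 -0.28380923] [[489.1674736    0.         260.93932399]
 [  0.         489.1674736  188.96179372]
 [  0.           0.           1.        ]]
{'time': 0.1, 'joints': array([-1.29658309e+00,  3.13932619e-01,  4.50934724e-02,  1.30363209e+00,
       -8.84187347e-06,  1.43121691e+00]), 'joint_vel': array([ 0.0004958 , -0.00234019,  0.00149353, -0.0005034 ,  0.00059742,
       -0.00131948]), 'joint_efforts': array([ 2.24459465e-03, -4.81726170e+01,  2.99243295e+01,  1.27443546e-02,
       -1.20474988e-04, -1.18691510e-06]), 'tcp_pos': array([ 0.23107006, -0.52601567,  0.23049426]), 'ee_rot': array([ 0.59243536, -0.59166084,  0.38707275, -0.38617675]), 'force': array([-0.29363613, -0.15750452,  0.21000007]), 'moment': array([-0.0258037 ,  0.01371376,  0.01460359]), 'finger_gap': 0.08525601796638542} 0.0187
```

View pics/top0b.png

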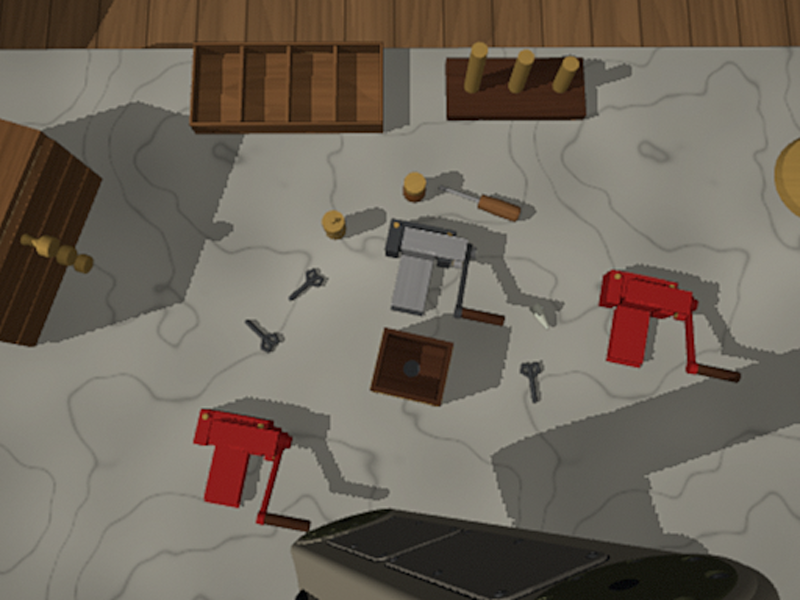

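View pics/scene0.png

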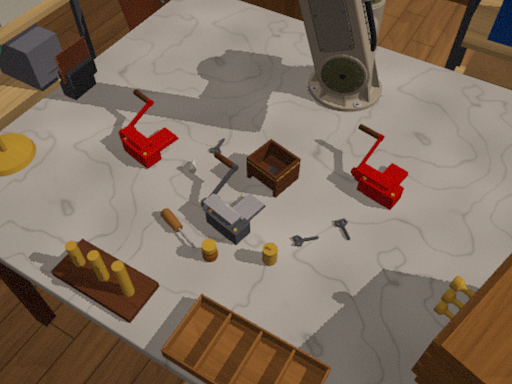

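The top view (800x600) shows the grey/dark jig at (430,265) with its handle at (482,317), and two red look-alikes at (240,455) and (650,315). The walnut shell is at (412,367). Only the grey one fits "dark cast-iron", so I'll confirm it in an enlarged crop.

```bash
cat >> h.py <<'E'
from scipy.spatial.transform import Rotation as R
def _m(c):
    q=np.array(c['rotation']); return R.from_quat(q[[1,2,3,0]]).as_matrix() if q.size==4 else q
def px2w(c,u,v,z):
    d=_m(c)@np.linalg.solve(c['camera_matrix'],[u,v,1.]); e=c['eye']
    return e+d*(z-e[2])/d[2]
def w2px(c,p):
    q=(np.atleast_2d(p)-c['eye'])@_m(c)@c['camera_matrix'].T; return q[:,:2]/q[:,2:]
def crop(f,x,y,w,h,s,out,img=None):
    im=cv2.imread(f'pics/{f}.png') if img is None else img
    cv2.imwrite(f'pics/{out}.png',cv2.resize(im[y:y+h,x:x+w],None,fx=s,fy=s,interpolation=cv2.INTER_CUBIC))
E
python3 - <<'E'
from h import *
crop('top0',225,130,130,135,4.4,'c1')
c=load('top0'); print(px2w(c,256,186,0),px2w(c,264,235,.075),px2w(c,264,180,.018))
E
```

```text
[0.54414534 0.00297677 0.        ] [ 0.42234262 -0.01347019  0.075     ] [ 0.55510068 -0.01583399  0.018     ]
```

View pics/c1.png

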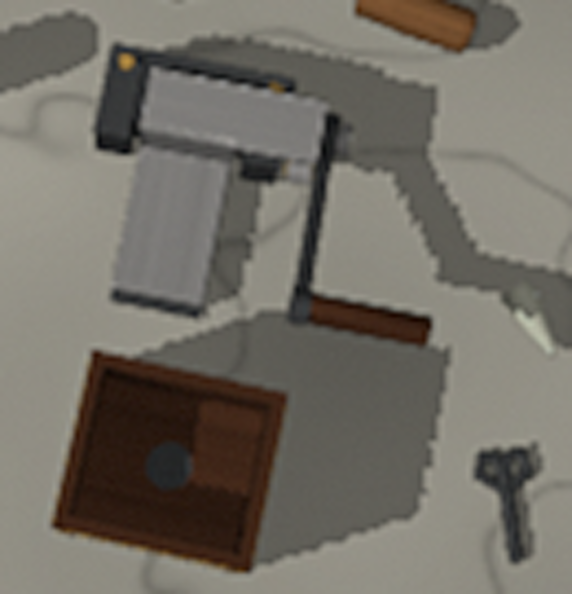

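Confirmed: the jig is grey, with its tongue running from (113,291)-(203,306) to (140,150)-(230,160), and its lever handle from (308,307) to (430,331). Shell rim corners are at (95,352), (287,393), (250,570) and (53,527). Next I fit both poses.

```bash
cat >> h.py <<'E'
from scipy.optimize import least_squares
def T(p,m):  # planar pose x,y,th applied to Nx3
    m=np.atleast_2d(np.array(m,float)); c,s=np.cos(p[2]),np.sin(p[2])
    return np.c_[p[0]+c*m[:,0]-s*m[:,1],p[1]+s*m[:,0]+c*m[:,1],m[:,2]]
def fit(obs,p0):  # obs: list of (cam, model pts, px)
    f=lambda p:np.concatenate([(w2px(c,T(p,m))-u).ravel() for c,m,u in obs])
    r=least_squares(f,p0,loss='soft_l1',x_scale=[.01,.01,.1]); return r.x,f(r.x).reshape(-1,2)
SH=[(45,50,75),(45,-50,75),(-45,-50,75),(-45,50,75)]
SH=np.array(SH)/1e3
JG=np.array([(-30,25,18),(-30,-25,18),(-29.7,-82,76),(-29.7,-138,76)])/1e3
def draw(im,c,p,m,col,closed=True):
    cv2.polylines(im,[np.round(w2px(c,T(p,m))*16).astype(int)],closed,col,1,cv2.LINE_AA,4)
E
python3 - <<'E'
from h import *
c=load('top0'); s=load('scene0')
U=lambda l:(np.array(l)+.5)/4.4-.5+[225,130]
ps,r=fit([(c,SH,U([(95,352),(287,393),(250,570),(53,527)]))],[.42,-.01,-.2]);print(ps.round(4),r.round(1).tolist())
pj,r=fit([(c,JG,U([(113,291),(203,306),(308,307),(430,331)]))],[.55,-.01,-.2]);print(pj.round(4),r.round(1).tolist())
J2=pj
rel=T([0,0,-pj[2]],[[ps[0]-pj[0],ps[1]-pj[1],0]]);print('rel',rel.round(4),ps[2]-pj[2])
ims=[]
tng=np.array([(-30,25,18),(-30,-25,18),(50,-25,18),(50,25,18)])/1e3
for f,cc,x,y in(('top0',c,225,130),('scene0',s,180,120)):
    im=cv2.imread(f'pics/{f}.png')[y:y+135,x:x+130]; k=4
    big=cv2.resize(im,None,fx=k,fy=k,interpolation=cv2.INTER_CUBIC)
    def D(p,m,col,cl=True):
        q=(w2px(cc,T(p,m))-[x,y]+.5)*k-.5
        cv2.polylines(big,[np.round(q).astype(int)],cl,col,1,cv2.LINE_AA)
    D(ps,SH,(0,255,0));D(ps,SH*[1,1,0],(0,255,255));D(pj,tng,(255,0,255));D(pj,JG[2:],(255,255,0),False)
    ims.append(big)
cv2.imwrite('pics/ov.png',np.hstack(ims)[:, :])
o=cv2.imread('pics/ov.png');cv2.imwrite('pics/ov.png',cv2.resize(o,(800,int(o.shape[0]*800/o.shape[1]))))
E
```

```text
[ 0.4243 -0.0124 -0.2231] [[-0.6, -0.6], [0.4, -0.1], [0.4, 0.5], [-0.2, 0.1]]
[ 0.5434 -0.0118 -0.1901] [[-0.8, -0.4], [-0.2, 0.1], [2.4, 0.5], [-0.2, -0.3]]
rel [[-0.1168 -0.0231  0.    ]] -0.03299778150153118
```

View pics/ov.png

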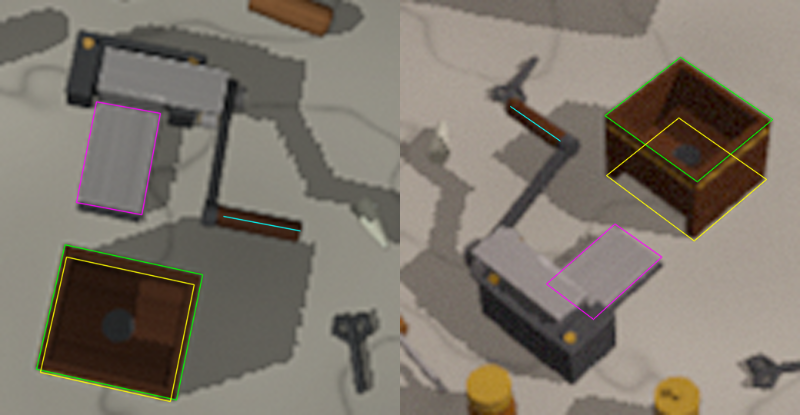

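The overlay matches in both views, for shell, tongue and handle. The shell is about 117 mm back from home, 23 mm to −y and 0.03 rad off. My plan is to pinch its back wall, slide it home and release, then pinch the lever handle.

```bash
cat >> h.py <<'E'
def delta(pos,yaw):
    "tool-frame shift and turn about tool y, so tool x lies along yaw (mod pi)"
    s=sensors.state(); q=s['ee_rot']; M=R.from_quat(q[[1,2,3,0]]).as_matrix()
    d=M.T@(np.array(pos)-s['tcp_pos']); y0=np.arctan2(M[1,0],M[0,0])
    a=(yaw-y0+np.pi/2)%np.pi-np.pi/2
    print('t',s['time'],'tcp',s['tcp_pos'].round(4),'toolx yaw',round(y0,4),'tooly z',M[2,1].round(4),'shift',d.round(4),'turn',round(-a,4),'j6',s['joints'][5].round(3),'F',s['force'].round(1),'gap',s['finger_gap'].round(4)); return d
PS=np.array([.4243,-.0124,-.2231]); PJ=np.array([.5434,-.0118,-.1901])
E
python3 - <<'E'
from h import *
w=T(PS,[[-.0415,0,0]])[0];print(w)
delta([w[0],w[1],.23],PS[2])
E
```

```text
[ 0.38382853 -0.00321797  0.        ]Traceback (most recent call last):
  File "<stdin>", line 3, in <module>
  File "h.py", line 40, in delta
    print('t',s['time'],'tcp',s['tcp_pos'].round(4),'toolx yaw',round(y0,4),'tooly z',M[2,1].round(4),'shift',d.round(4),'turn',round(-a,4),'j6',s['joints'][5].round(3),'F',s['force'].round(1),'gap',s['finger_gap'].round(4)); return d
                                                                                                                                                                                                       ^^^^^^^^^^^^^^^^^^^^^
AttributeError: 'float' object has no attribute 'round'
```

```bash
sed -i "s/s\['finger_gap'\].round(4)/round(s['finger_gap'],4)/" h.py
python3 - <<'E'
from h import *
w=T(PS,[[-.0415,0,0]])[0]
delta([w[0],w[1],.23],PS[2])
E
```

```text
t 0.1 tcp [ 0.2311 -0.526   0.2305] toolx yaw -1.157 tooly z -1.0 shift [-0.4173  0.0013  0.3501] turn -0.9339 j6 1.431 F [-0.3 -0.2  0.2] gap 0.0853
```

carry_out(deltas=[[[-0.05, 0, 0.042], -0.15, 1], [[-0.1, 0, 0.084], -0.3, 1], [[-0.15, 0, 0.126], -0.45, 1], [[-0.2, 0, 0.168], -0.6, 1], [[-0.25, 0, 0.21], -0.75, 1], [[-0.3, 0, 0.252], -0.85, 1], [[-0.35, 0, 0.294], -0.934, 1], [[-0.39, 0, 0.327], -0.934, 1]])

```text
time: 1.1
tcp_pos: [0.3712, -0.0446, 0.2312]
ee_rot: [0.703, -0.702, 0.079, -0.079]
force: [1.2, -0.5, -0.1]
finger_gap: 0.0852
```

Run:
```python
from h import *
w=T(PS,[[-.0415,0,0]])[0]
delta([w[0],w[1],.15],PS[2])
```

```text
t 1.1 tcp [ 0.3712 -0.0446  0.2312] toolx yaw -0.2229 tooly z -1.0 shift [0.0032 0.0813 0.043 ] turn 0.0002 j6 1.457 F [ 1.2 -0.5 -0.1] gap 0.0852
```

carry_out(deltas=[[[0.003, 0.02, 0.03], 0, 1], [[0.003, 0.04, 0.043], 0, 1], [[0.003, 0.05, 0.043], 0, 1], [[0.003, 0.05, 0.043], 0, 1]])

```text
time: 1.6
tcp_pos: [0.3829, -0.0035, 0.1807]
ee_rot: [0.703, -0.702, 0.079, -0.078]
force: [-0.8, -0.1, 0.4]
finger_gap: 0.0851
```

Run:
```python
from h import *
c=snap('wrist','w1'); im=cv2.imread('pics/w1.png'); k=1.5
big=cv2.resize(im,None,fx=k,fy=k)
for m,p,col in((SH,PS,(0,255,0)),(np.array([(-30,25,18),(-30,-25,18),(50,-25,18),(50,25,18)])/1e3,PJ,(255,0,255)),(JG[2:],PJ,(255,255,0))):
    cv2.polylines(big,[np.round((w2px(c,T(p,m))+.5)*k-.5).astype(int)],True,col,1)
cv2.imwrite('pics/w1b.png',big); print(c['eye'])
w=T(PS,[[-.0415,0,0]])[0]
delta([w[0],w[1],.042],PS[2])
```

```text
[0.39997461 0.07361966 0.32469811]
t 1.65 tcp [ 0.3834 -0.0038  0.1813] toolx yaw -0.2239 tooly z -1.0 shift [0.0004 0.1393 0.0005] turn -0.0008 j6 1.574 F [-0.2  0.3  0.4] gap 0.0855
```

View pics/w1b.png

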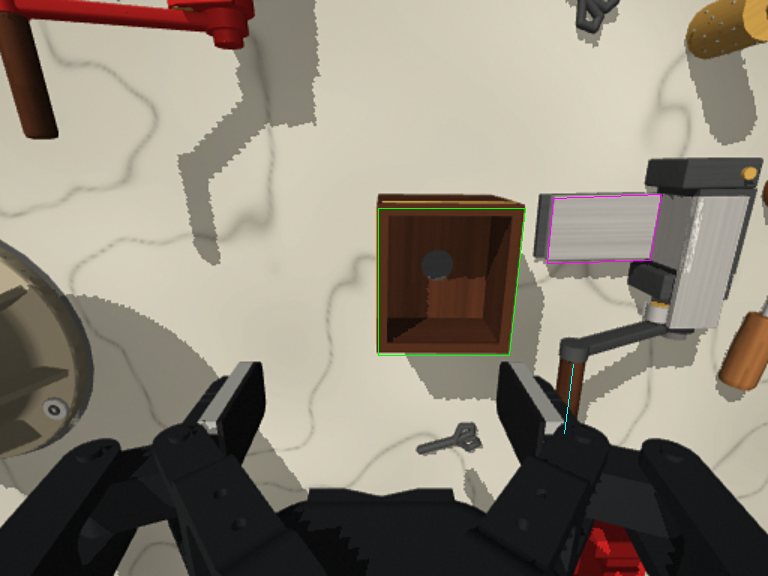

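The shell outline fits the wrist view exactly and the tongue to about 1 px. Now I descend over the back wall with the fingers partly closed.

carry_out(deltas=[[[0, 0.03, 0], 0, 0.6], [[0, 0.06, 0], 0, 0.3], [[0, 0.09, 0], 0, 0.2], [[0, 0.115, 0], 0, 0.2], [[0, 0.13, 0], 0, 0.2], [[0, 0.138, 0], 0, 0.2], [[0, 0.138, 0], 0, 0.2], [[0, 0.138, 0], 0, 0.2]])

```text
time: 2.65
tcp_pos: [0.3841, -0.004, 0.044]
ee_rot: [0.703, -0.702, 0.079, -0.079]
force: [-0.1, 0.7, 0.0]
finger_gap: 0.0514
```

carry_out(deltas=[[[0, 0, 0], 0, -0.3], [[0, 0, 0], 0, -0.6], [[0, 0, 0], 0, -0.8], [[0, 0, 0], 0, -1], [[0, 0, 0], 0, -1], [[0, 0, 0], 0, -1]])

```text
time: 3.4
tcp_pos: [0.384, -0.0039, 0.0443]
ee_rot: [0.703, -0.702, 0.079, -0.079]
force: [-3.3, 0.2, 5.4]
finger_gap: 0.0062
```

Run:
```python
from h import *
c=snap('wrist','w2')
p=np.array(sensors.state()['tcp_pos'])
# waypoint: aligned on jig line at x=-.075 (shell origin)-> TCP -.1165, then home
for x in(-.085,-.002):
    w=T(PJ,[[x-.0415,0,0]])[0]; delta([w[0],w[1],p[2]],PJ[2])
```

```text
t 3.45 tcp [ 0.384  -0.0039  0.0443] toolx yaw -0.2243 tooly z -1.0 shift [0.0308 0.     0.0235] turn -0.0342 j6 1.574 F [-2.4 -1.1  5.9] gap 0.006
t 3.45 tcp [ 0.384  -0.0039  0.0443] toolx yaw -0.2243 tooly z -1.0 shift [1.137e-01 1.000e-04 2.630e-02] turn -0.0342 j6 1.574 F [-2.4 -1.1  5.9] gap 0.006
```

View pics/w2.png

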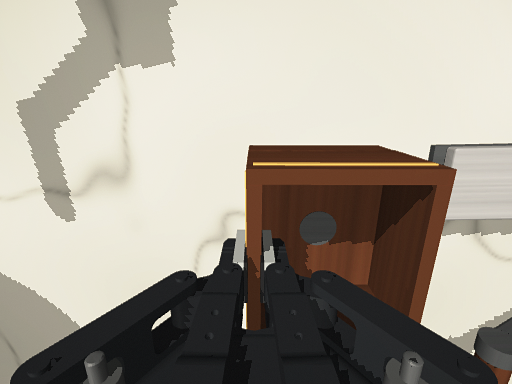

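The back wall is gripped squarely, with both pads at about (252,245). Now I align it to the jig's line before the tongue.

carry_out(deltas=[[[0.005, 0, 0.006], -0.01, -1], [[0.012, 0, 0.012], -0.02, -1], [[0.02, 0, 0.018], -0.034, -1], [[0.027, 0, 0.0235], -0.034, -1], [[0.031, 0, 0.0237], -0.034, -1], [[0.031, 0, 0.0237], -0.034, -1]])

```text
time: 4.2
tcp_pos: [0.4189, 0.0132, 0.0443]
ee_rot: [0.705, -0.703, 0.067, -0.066]
force: [-5.1, 1.1, 9.0]
finger_gap: 0.006
```

Run:
```python
from h import *
a=snap('top','top1');w=snap('wrist','w3')
s=sensors.state();p=s['tcp_pos']
o=p[:2]+.0415*np.array([np.cos(PJ[2]),np.sin(PJ[2])])
PE=[o[0],o[1],PJ[2]]
tng=np.array([(-30,25,18),(-30,-25,18),(50,-25,18),(50,25,18)])/1e3
def ov(f,c,x,y,wd,h,k):
    big=cv2.resize(cv2.imread(f'pics/{f}.png')[y:y+h,x:x+wd],None,fx=k,fy=k,interpolation=cv2.INTER_CUBIC)
    for p_,m,col in((PE,SH,(0,255,0)),(PJ,tng,(255,0,255)),(PJ,JG[2:],(255,255,0))):
        cv2.polylines(big,[np.round((w2px(c,T(p_,m))-[x,y]+.5)*k-.5).astype(int)],True,col,1,cv2.LINE_AA)
    return big
A=ov('top1',a,230,135,100,110,3.6);B=ov('w3',w,230,60,202,198,2)
cv2.imwrite('pics/ov2.png',np.hstack([A,B[:396]]))
for x in(-.085,-.002):
    q=T(PJ,[[x-.0415,0,0]])[0]; delta([q[0],q[1],p[2]],PJ[2])
```

```text
t 4.3 tcp [0.4189 0.0132 0.0443] toolx yaw -0.1892 tooly z -1.0 shift [ 0.0004 -0.     -0.001 ] turn 0.0009 j6 1.598 F [-5.7  2.   7.2] gap 0.0061
t 4.3 tcp [0.4189 0.0132 0.0443] toolx yaw -0.1892 tooly z -1.0 shift [ 0.0834 -0.0001 -0.0011] turn 0.0009 j6 1.598 F [-5.7  2.   7.2] gap 0.0061
```

View pics/ov2.png

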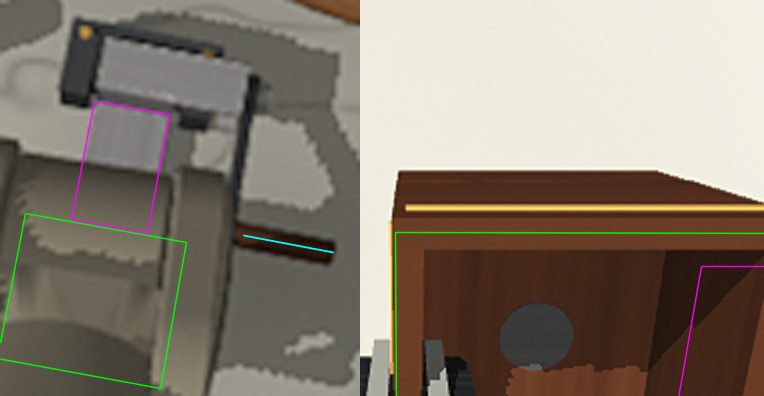

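Run:
```python
from h import *
c=load('w3'); print(c['eye'],_m(c).round(3).tolist() if 0 else '')
crop('w3',232,120,280,190,2.85,'c3')
```

```text
[0.43330215 0.09066408 0.18839957]
```

View pics/c3.png

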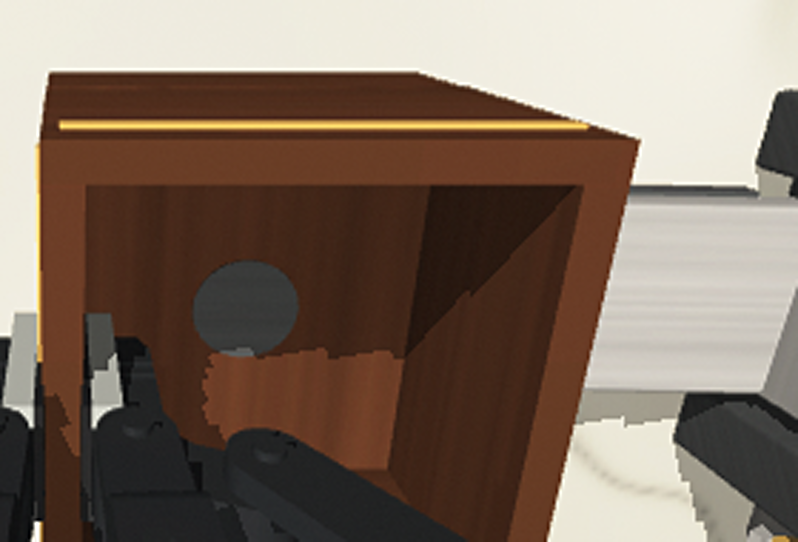

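Run:
```python
from h import *
c=load('w3'); U=lambda l:(np.array(l)+.5)/2.85-.5+[232,120]
def jig(pts,z):
    W=np.array([px2w(c,u,v,z) for u,v in U(pts)]); return (T([0,0,-PJ[2]],W-[PJ[0],PJ[1],0])*1e3).round(1)
print('rim',jig([(41,139),(638,140)],.075)[:,:2].tolist())
print('tongue+y',jig([(632,203),(790,198)],.018)[:,:2].tolist(),'-y',jig([(592,389),(768,392)],.018)[:,:2].tolist())
```

```text
rim [[-130.8, 54.3], [-40.5, 54.2]]
tongue+y [[5.2, 26.3], [41.7, 27.6]] -y [[6.2, -23.0], [50.9, -23.8]]
```

In jig axes the tongue centre reads y ≈ +1.7 mm and the shell +4.2 mm, parallel within 0.01 rad. So I shift −2.5 mm sideways and slide in.

carry_out(deltas=[[[0.008, 0, -0.001], 0, -1], [[0.018, 0, -0.0025], 0, -1], [[0.028, 0, -0.0025], 0, -1], [[0.04, 0, -0.0025], 0, -1], [[0.052, 0, -0.0025], 0, -1], [[0.064, 0, -0.0025], 0, -1], [[0.074, 0, -0.0025], 0, -1], [[0.076, 0, -0.0025], 0, -1]])

```text
time: 5.3
tcp_pos: [0.4933, -0.003, 0.0443]
ee_rot: [0.705, -0.703, 0.067, -0.066]
force: [-7.3, 1.7, 11.8]
finger_gap: 0.0061
```

carry_out(deltas=[[[0.003, 0, 0], 0, -1], [[0.006, 0, 0], 0, -1], [[0.006, 0, 0], 0, -1]])

```text
time: 5.68
tcp_pos: [0.499, -0.0036, 0.0443]
ee_rot: [0.705, -0.703, 0.067, -0.065]
force: [-4.5, 2.0, 6.9]
finger_gap: 0.006
```

Run:
```python
from h import *
c=snap('wrist','w4'); q=T(PJ,[[-.0415,0.0,0]])[0]; delta([q[0],q[1],.044],PJ[2])
cv2.imwrite('pics/w4b.png',cv2.resize(cv2.imread('pics/w4.png'),None,fx=1.5,fy=1.5,interpolation=cv2.INTER_CUBIC))
```

```text
t 5.725 tcp [ 0.499  -0.0036  0.0443] toolx yaw -0.1877 tooly z -1.0 shift [0.0036 0.0003 0.0004] turn 0.0024 j6 1.588 F [-4.9  0.5  6.2] gap 0.0061
```

View pics/w4b.png

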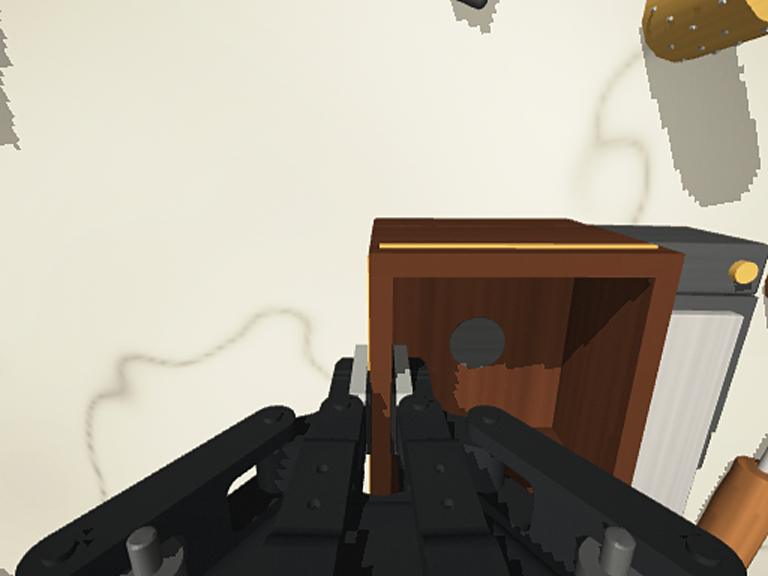

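The shell sits astride the tongue, nearly home, with its +y side flush with the jig body at about (610,225). I push on gently until contact.

carry_out(deltas=[[[0.001, 0, 0], 0, -1], [[0.002, 0, 0], 0, -1], [[0.003, 0, 0], 0, -1], [[0.003, 0, 0], 0, -1]])

```text
time: 6.22
tcp_pos: [0.5014, -0.0037, 0.0443]
ee_rot: [0.706, -0.702, 0.067, -0.065]
force: [-5.3, 0.4, 7.7]
finger_gap: 0.0061
```

carry_out(deltas=[[[0.001, 0, 0], 0, -1], [[0.002, 0, 0], 0, -1], [[0.002, 0, 0], 0, -1]])

```text
time: 6.6
tcp_pos: [0.5026, -0.0037, 0.0443]
ee_rot: [0.706, -0.702, 0.068, -0.064]
force: [-4.6, 0.7, 8.6]
finger_gap: 0.0063
```

carry_out(deltas=[[[0.001, 0, 0], 0, -1], [[0.002, 0, 0], 0, -1], [[0.002, 0, 0], 0, -1]])

```text
time: 6.98
tcp_pos: [0.5026, -0.0036, 0.0444]
ee_rot: [0.706, -0.703, 0.069, -0.063]
force: [-9.6, -1.0, 10.6]
finger_gap: 0.0058
```

Contact: the TCP has stopped at the predicted home position and the force is rising. I release, back off behind the wall, and seat the shell with a low push from shut fingers.

carry_out(deltas=[[[0, 0, 0], 0, -0.7], [[0, 0, 0], 0, -0.5], [[0, 0, 0], 0, -0.4], [[0, -0.03, 0], 0, -0.4], [[0, -0.06, 0], 0, -0.4], [[0, -0.075, 0], 0, -0.4], [[-0.03, -0.08, 0], 0, -1], [[-0.05, -0.08, 0], 0, -1]])

```text
time: 7.98
tcp_pos: [0.4533, 0.0054, 0.1248]
ee_rot: [0.706, -0.702, 0.069, -0.063]
force: [-0.2, 0.3, -0.4]
finger_gap: 0.0003
```

Run:
```python
from h import *
c=snap('wrist','w5')
q=T(PJ,[[-.08,0.0017,0]])[0]; delta([q[0],q[1],.028],PJ[2])
cv2.imwrite('pics/w5b.png',cv2.resize(cv2.imread('pics/w5.png'),None,fx=1.5,fy=1.5,interpolation=cv2.INTER_CUBIC))
```

```text
t 8.025 tcp [0.4504 0.0061 0.1243] toolx yaw -0.1861 tooly z -0.9999 shift [0.016  0.0961 0.0013] turn 0.004 j6 1.589 F [-2.3  0.8 -0.4] gap -0.0
```

View pics/w5b.png

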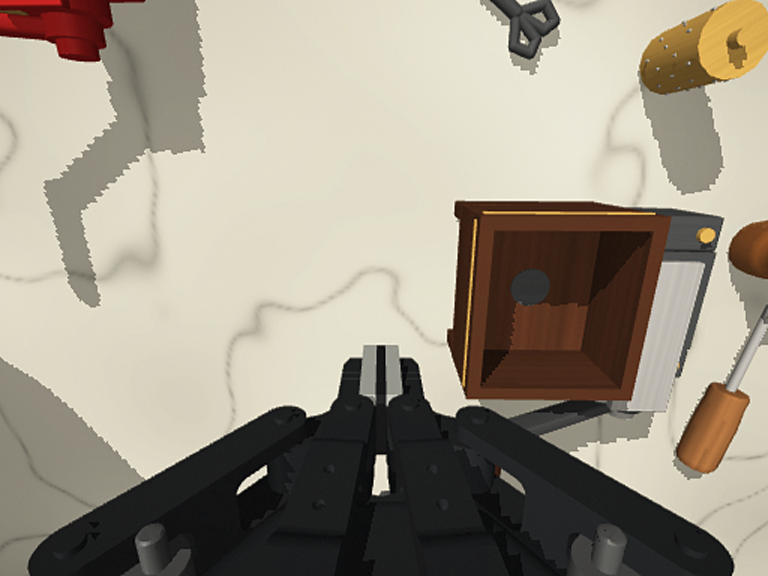

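The shell looks flush with the jig. For a square seating push I turn the tool 90°, so two spread fingers bear on the back.

carry_out(deltas=[[[0, 0, 0.001], -0.18, -0.4], [[0, 0, 0.001], -0.36, -0.2], [[0, 0, 0.001], -0.54, 0], [[0, 0, 0.001], -0.72, 0.2], [[0, 0, 0.001], -0.9, 0.3], [[0, 0, 0.001], -1.08, 0.3], [[0, 0, 0.001], -1.26, 0.3], [[0, 0, 0.001], -1.44, 0.3]])

```text
time: 9.02
tcp_pos: [0.4509, 0.0071, 0.1238]
ee_rot: [0.576, -0.567, -0.414, 0.419]
force: [-0.7, -0.3, -0.4]
finger_gap: 0.0556
```

Run:
```python
from h import *
q=T(PJ,[[-.08,0.0017,0]])[0]; delta([q[0],q[1],.03],PJ[2]+np.pi/2)
s=sensors.state();print(R.from_quat(s['ee_rot'][[1,2,3,0]]).as_matrix().round(4))
```

```text
t 9.025 tcp [0.4509 0.0071 0.1238] toolx yaw 1.2598 tooly z -0.9999 shift [ 0.0022  0.0936 -0.0155] turn -0.1209 j6 0.146 F [-0.7 -0.3 -0.4] gap 0.0556
[[ 0.306  -0.0126 -0.952 ]
 [ 0.952   0.006   0.3059]
 [ 0.0019 -0.9999  0.0138]]
```

carry_out(deltas=[[[0.002, 0.03, 0], -0.121, 0.3], [[0.002, 0.06, 0], -0.121, 0.3], [[0.002, 0.085, 0], -0.121, 0.3], [[0.002, 0.094, 0], -0.121, 0.3], [[0.002, 0.094, 0], -0.121, 0.3]])

```text
time: 9.65
tcp_pos: [0.4501, 0.0096, 0.0294]
ee_rot: [0.55, -0.54, -0.448, 0.453]
force: [-0.4, -0.5, -0.1]
finger_gap: 0.0557
```

Run:
```python
from h import *
q=T(PJ,[[-.056,0.0017,0]])[0]; delta([q[0],q[1],.03],PJ[2]+np.pi/2)
```

```text
t 9.65 tcp [0.4501 0.0096 0.0294] toolx yaw 1.3809 tooly z -0.9999 shift [-0.0017 -0.0012 -0.0397] turn 0.0002 j6 0.03 F [-0.4 -0.5 -0.1] gap 0.0557
```

carry_out(deltas=[[[-0.002, 0, -0.01], 0, 0.3], [[-0.002, 0, -0.02], 0, 0.3], [[-0.002, 0, -0.028], 0, 0.3], [[-0.002, 0, -0.033], 0, 0.3], [[-0.002, 0, -0.036], 0, 0.3], [[-0.002, 0, -0.036], 0, 0.3]])

```text
time: 10.4
tcp_pos: [0.485, 0.0008, 0.0288]
ee_rot: [0.55, -0.54, -0.448, 0.453]
force: [-0.5, 0.6, 0.2]
finger_gap: 0.0555
```

carry_out(deltas=[[[0, 0, -0.001], 0, 0.3], [[0, 0, -0.002], 0, 0.3], [[0, 0, -0.003], 0, 0.3], [[0, 0, -0.003], 0, 0.3]])

```text
time: 10.9
tcp_pos: [0.4859, 0.0008, 0.0283]
ee_rot: [0.551, -0.539, -0.447, 0.454]
force: [-4.9, 1.5, 2.1]
finger_gap: 0.0554
```

carry_out(deltas=[[[0, 0, -0.002], 0, 0.3], [[0, 0, -0.004], 0, 0.3], [[0, 0, -0.004], 0, 0.3]])

```text
time: 11.28
tcp_pos: [0.4856, 0.0011, 0.0271]
ee_rot: [0.553, -0.537, -0.445, 0.455]
force: [-9.3, 3.7, 3.8]
finger_gap: 0.0554
```

carry_out(deltas=[[[0, 0, -0.003], 0, 0.3], [[0, 0, -0.006], 0, 0.3], [[0, 0, -0.006], 0, 0.3]])

```text
time: 11.65
tcp_pos: [0.485, 0.0016, 0.0255]
ee_rot: [0.557, -0.534, -0.443, 0.458]
force: [-13.6, 3.9, 5.5]
finger_gap: 0.0553
```

Run:
```python
from h import *
q=T(PJ,[[-.056,0.0017,0]])[0]; delta([q[0],q[1],.03],PJ[2]+np.pi/2)
s=sensors.state();print(R.from_quat(s['ee_rot'][[1,2,3,0]]).as_matrix().round(4))
```

```text
t 11.65 tcp [0.485  0.0016 0.0255] toolx yaw 1.3803 tooly z -0.9992 shift [-0.0004 -0.0047 -0.0037] turn -0.0004 j6 0.024 F [-13.6   3.9   5.5] gap 0.0553
[[ 0.1893 -0.037  -0.9812]
 [ 0.9819  0.0116  0.189 ]
 [ 0.0044 -0.9992  0.0385]]
```

Seated: 14 N of push gives no further travel. I back off, rise, turn back and head for the handle.

carry_out(deltas=[[[0, 0, 0.015], 0, 0.3], [[0, -0.005, 0.03], 0, 0.3], [[0, -0.05, 0.035], 0, 0.3], [[0, -0.1, 0.035], 0.18, 0.3], [[0, -0.12, 0.035], 0.36, 0.3], [[0, -0.125, 0.035], 0.54, 0.3], [[0, -0.125, 0.035], 0.72, 0.3], [[0, -0.125, 0.035], 0.9, 0.3]])

```text
time: 12.65
tcp_pos: [0.4558, 0.0067, 0.1526]
ee_rot: [0.694, -0.68, -0.155, 0.177]
force: [-1.0, -0.3, 0.4]
finger_gap: 0.0556
```

Run:
```python
from h import *
a=snap('top','top2');b=snap('scene','scene2')
ims=[]
tng=np.array([(-30,25,18),(-30,-25,18),(50,-25,18),(50,25,18)])/1e3
for f,cc,x,y in(('top2',a,225,110),('scene2',b,170,110)):
    k=4;big=cv2.resize(cv2.imread(f'pics/{f}.png')[y:y+140,x:x+100],None,fx=k,fy=k,interpolation=cv2.INTER_CUBIC)
    for m,col in((SH,(0,255,0)),(JG[2:],(255,255,0))):
        cv2.polylines(big,[np.round((w2px(cc,T(PJ,m))-[x,y]+.5)*k-.5).astype(int)],True,col,1,cv2.LINE_AA)
    ims.append(big)
cv2.imwrite('pics/ov3.png',np.hstack(ims))
q=T(PJ,[[-.0297,-.112,0]])[0]; delta([q[0],q[1],.14],PJ[2])
```

```text
t 12.75 tcp [0.4556 0.0067 0.1524] toolx yaw 0.4805 tooly z -0.9993 shift [-0.0233  0.0097 -0.1265] turn 0.6706 j6 0.925 F [-0.  -0.1  0.4] gap 0.0556
```

View pics/ov3.png

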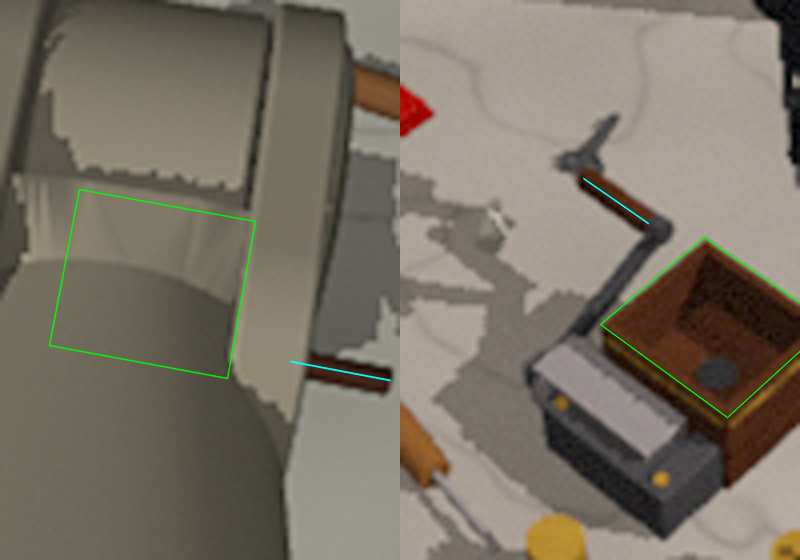

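The overlay puts the shell exactly on the home outline, square against the cheeks in the scene view. The handle sits where predicted, about 2 mm further toward −x.

carry_out(deltas=[[[-0.005, 0.003, -0.025], 0.17, 0.3], [[-0.01, 0.006, -0.05], 0.34, 0.3], [[-0.015, 0.009, -0.075], 0.5, 0.3], [[-0.02, 0.009, -0.1], 0.67, 0.3], [[-0.023, 0.009, -0.12], 0.67, 0.3], [[-0.023, 0.009, -0.1265], 0.67, 0.3], [[-0.023, 0.009, -0.1265], 0.67, 0.3]])

```text
time: 13.62
tcp_pos: [0.4933, -0.116, 0.1406]
ee_rot: [0.707, -0.701, 0.079, -0.054]
force: [-0.7, 0.4, -0.2]
finger_gap: 0.0558
```

Run:
```python
from h import *
q=T(PJ,[[-.0315,-.111,0]])[0]; delta([q[0],q[1],.058],PJ[2])
s=sensors.state();print(R.from_quat(s['ee_rot'][[1,2,3,0]]).as_matrix().round(4))
```

```text
t 13.625 tcp [ 0.4933 -0.116   0.1406] toolx yaw -0.1879 tooly z -0.9993 shift [0.001  0.0826 0.0004] turn 0.0022 j6 1.371 F [-0.7  0.4 -0.2] gap 0.0558
[[ 0.9817 -0.0353  0.1869]
 [-0.1866  0.0116  0.9824]
 [-0.0369 -0.9993  0.0048]]
```

carry_out(deltas=[[[0, 0.03, 0], 0, 0.3], [[0, 0.06, 0], 0, 0.3], [[0, 0.078, 0], 0, 0.3], [[0, 0.083, 0], 0, 0], [[0, 0.083, 0], 0, -0.4], [[0, 0.083, 0], 0, -0.8], [[0, 0.083, 0], 0, -1], [[0, 0.083, 0], 0, -1]])

```text
time: 14.62
tcp_pos: [0.4913, -0.115, 0.0584]
ee_rot: [0.707, -0.701, 0.078, -0.054]
force: [1.7, 2.0, 2.1]
finger_gap: 0.0139
```

Run:
```python
from h import *
s=sensors.state();M=R.from_quat(s['ee_rot'][[1,2,3,0]]).as_matrix()
print(s['finger_gap'],s['force'].round(1),M.round(4).tolist())
g=s['tcp_pos']-.0187*M[:,1]; gj=T([0,0,-PJ[2]],[g-[PJ[0],PJ[1],0]])[0];print('grasp in jig',gj.round(4))
# arc from the measured rest, about axis known offset from rest handle
th0=np.radians(25); J=np.array([np.cos(PJ[2]),np.sin(PJ[2]),0])
for t in np.r_[np.arange(.1,1.1,.1),1.134]:
    d=.11*((np.cos(th0)-np.cos(th0+t))*J+np.array([0,0,np.sin(th0+t)-np.sin(th0)]))
    print(round(t,3),(M.T@d).round(4))
```

```text
0.013916841318052745 [1.7 2.  2.1] [[0.9818, -0.0334, 0.1869], [-0.1866, 0.0117, 0.9824], [-0.035, -0.9994, 0.0053]]
grasp in jig [-0.031  -0.1113  0.0771]
0.1 [ 0.0048 -0.0099  0.    ]
0.2 [ 0.0106 -0.0193  0.0001]
0.3 [ 0.0172 -0.028   0.0001]
0.4 [ 0.0247 -0.036   0.0001]
0.5 [ 0.033  -0.0433  0.0001]
0.6 [ 0.042  -0.0497  0.0002]
0.7 [ 0.0515 -0.0551  0.0002]
0.8 [ 0.0615 -0.0596  0.0002]
0.9 [ 0.072  -0.0631  0.0002]
1.0 [ 0.0827 -0.0655  0.0001]
1.134 [ 0.0974 -0.067   0.0001]
```

The handle is pinched. Now I follow the arc.

carry_out(deltas=[[[0.005, -0.01, 0], 0, -1], [[0.0106, -0.0193, 0], 0, -1], [[0.0172, -0.028, 0], 0, -1], [[0.0247, -0.036, 0], 0, -1], [[0.033, -0.0433, 0], 0, -1], [[0.042, -0.0497, 0], 0, -1], [[0.042, -0.0497, 0], 0, -1]])

```text
time: 15.5
tcp_pos: [0.53, -0.1231, 0.1082]
ee_rot: [0.707, -0.701, 0.082, -0.051]
force: [-17.3, 0.2, 12.7]
finger_gap: 0.0139
```

Run:
```python
from h import *
s=sensors.state();M=R.from_quat(s['ee_rot'][[1,2,3,0]]).as_matrix()
g=s['tcp_pos']-.0187*M[:,1]; gj=T([0,0,-PJ[2]],[g-[PJ[0],PJ[1],0]])[0];print('grasp in jig',gj.round(4),s['force'],s['finger_gap'],M[2].round(3))
t0=np.arctan2(gj[2]-.03,.0693-gj[0])-np.radians(25);print('lever est',t0,'r',np.hypot(gj[2]-.03,.0693-gj[0]))
J=np.array([np.cos(PJ[2]),np.sin(PJ[2]),0])
for t in (.6,.7,.8,.9,1.,1.07,1.134):
    a=np.radians(25)+t; tgt=np.array([.0693-.11*np.cos(a),gj[1],.03+.11*np.sin(a)])
    d=T([0,0,PJ[2]],[tgt-gj])[0]; print(t,(M.T@d).round(4))
```

```text
grasp in jig [ 0.0087 -0.1119  0.1269] [-17.2826389    0.18744582  12.73955588] 0.01392822018919322 [-0.043 -0.999  0.004]
lever est 0.575308922454778 r 0.11430959903437139
0.6 [ 0.0047  0.002  -0.    ]
0.7 [ 0.0142 -0.0035 -0.    ]
0.8 [ 0.0242 -0.0081 -0.    ]
0.9 [ 0.0346 -0.0116 -0.    ]
1.0 [ 0.0453 -0.0141 -0.    ]
1.07 [ 0.0529 -0.0152 -0.    ]
1.134 [ 0.06   -0.0157 -0.0001]
```

The lever is at about 0.58, but there is some radial strain. I continue from the measured pose along its own radius, in shorter steps.

carry_out(deltas=[[[0.006, -0.004, 0], 0, -1], [[0.013, -0.008, 0], 0, -1], [[0.02, -0.011, 0], 0, -1], [[0.028, -0.0139, 0], 0, -1], [[0.028, -0.0139, 0], 0, -1]])

```text
time: 16.12
tcp_pos: [0.5564, -0.1287, 0.1231]
ee_rot: [0.706, -0.702, 0.083, -0.05]
force: [-12.6, 0.4, 10.8]
finger_gap: 0.0138
```

```bash
cat > lev.py <<'E'
from h import *
s=sensors.state();M=R.from_quat(s['ee_rot'][[1,2,3,0]]).as_matrix()
g=s['tcp_pos']-.0187*M[:,1]; gj=T([0,0,-PJ[2]],[g-[PJ[0],PJ[1],0]])[0];print('grasp in jig',gj.round(4),s['force'].round(1),round(s['finger_gap'],4),M[2].round(3))
r=np.hypot(gj[2]-.03,.0693-gj[0]);t0=np.arctan2(gj[2]-.03,.0693-gj[0])-np.radians(25);print('lever est',round(t0,3),'r',r.round(4),'t',s['time'])
for t in (.8,.9,1.,1.07,1.134,1.18):
    a=np.radians(25)+t; tgt=np.array([.0693-r*np.cos(a),gj[1],.03+r*np.sin(a)])
    d=T([0,0,PJ[2]],[tgt-gj])[0]; print(t,(M.T@d).round(4))
E
python3 lev.py
```

```text
grasp in jig [ 0.0357 -0.1124  0.1418] [-12.6   0.4  10.8] 0.0138 [-0.047 -0.999  0.002]
lever est 0.842 r 0.1167 t 16.125
0.8 [-0.0046  0.0017  0.    ]
0.9 [ 0.0064 -0.0021 -0.    ]
1.0 [ 0.0178 -0.0047 -0.    ]
1.07 [ 0.0258 -0.0059 -0.    ]
1.134 [ 0.0333 -0.0065 -0.    ]
1.18 [ 0.0387 -0.0066 -0.    ]
```

carry_out(deltas=[[[0.007, -0.002, 0], 0, -1], [[0.015, -0.0038, 0], 0, -1], [[0.022, -0.005, 0], 0, -1], [[0.029, -0.0055, 0], 0, -1], [[0.034, -0.0055, 0], 0, -1], [[0.034, -0.0055, 0], 0, -1]])

```text
time: 16.88
tcp_pos: [0.5897, -0.1357, 0.1297]
ee_rot: [0.705, -0.702, 0.083, -0.05]
force: [-9.5, 0.6, 10.2]
finger_gap: 0.0134
```

```bash
python3 lev.py
python3 - <<'E'
from h import *
a=snap('top','top3');b=snap('scene','scene3');c=snap('wrist','w6')
# candidate lever positions: axis->handle inner end (jig y -80) at angles
x,y=170,100;k=4
big=cv2.resize(cv2.imread('pics/scene3.png')[y:y+140,x:x+110],None,fx=k,fy=k,interpolation=cv2.INTER_CUBIC)
L=lambda t,yy,r:[.07-r*np.cos(.4363+t),yy,.03+r*np.sin(.4363+t)]
for t,col in((1.0,(0,0,255)),(1.134,(0,255,0)),(1.27,(255,0,0))):
    m=np.array([L(t,-.082,.11),L(t,-.138,.11)])
    cv2.polylines(big,[np.round((w2px(b,T(PJ,m))-[x,y]+.5)*k-.5).astype(int)],False,col,1,cv2.LINE_AA)
for z,col in((0,(255,255,0)),(.01,(0,255,0))):
    m=SH+[0,0,z]
    cv2.polylines(big,[np.round((w2px(b,T(PJ,m))-[x,y]+.5)*k-.5).astype(int)],True,col,1,cv2.LINE_AA)
w=cv2.resize(cv2.imread('pics/w6.png'),(352,264))
w2=cv2.resize(cv2.imread('pics/scene3.png')[100:200,150:280],(352,271))
cv2.imwrite('pics/fin.png',np.hstack([big,np.vstack([w,w2,np.zeros((25,352,3),np.uint8)])]))
E
```

```text
grasp in jig [ 0.0697 -0.1129  0.1484] [-9.5  0.6 10.2] 0.0134 [-0.047 -0.999  0.   ]
lever est 1.138 r 0.1184 t 16.875
0.8 [-0.0389  0.0084  0.    ]
0.9 [-0.0277  0.0045  0.    ]
1.0 [-0.0162  0.0018  0.    ]
1.07 [-0.008   0.0006  0.    ]
1.134 [-0.0005  0.      0.    ]
1.18 [ 0.005  -0.0001 -0.    ]
```

View pics/fin.png

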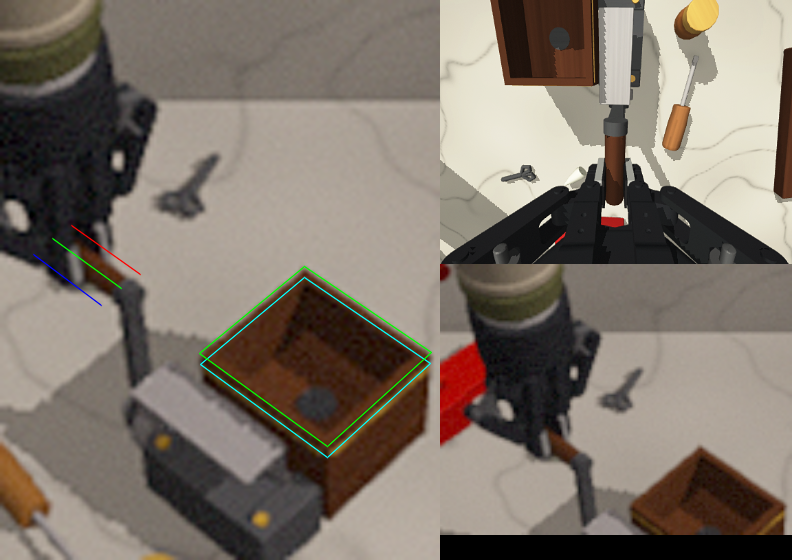

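The shell is lifted: its rim matches the +10 mm outline. The lever looks near upright, since the handle at about (100,262) lies near the green line. I have no pictures left to view, so I refine the handle angle numerically from the saved frames.

Run:
```python
from h import *
def handle(f,t,ys):
    c=load(f); im=c['frame']; hsv=cv2.cvtColor(im,cv2.COLOR_RGB2HSV); out=[]
    x0=.07-.11*np.cos(.4363+t); z=.03+.11*np.sin(.4363+t)
    for yy in ys:
        xs=np.arange(-.025,.025,.0005); P=T(PJ,np.c_[x0+xs,np.full(len(xs),yy),np.full(len(xs),z)])
        uv=w2px(c,P).astype(np.float32); px=cv2.remap(im,uv[None,:,0],uv[None,:,1],cv2.INTER_LINEAR)[0].astype(int)
        ok=(px[:,0]-px[:,2]>18)&(px[:,0]>px[:,1]*1.3)
        i=np.where(ok)[0]; out.append((round(yy,3),len(i),)+((round((x0+xs[i].min())*1e3,1),round((x0+xs[i].max())*1e3,1)) if len(i) else ()))
    print(f,'nominal x',round(x0*1e3,1),out)
ys=(-.085,-.088,-.091,-.094,-.097,-.1)
handle('w6',1.134,ys);handle('scene3',1.134,ys);handle('w1',0,(-.085,-.095,-.105));
for f in('scene0','scene2','top0'): handle(f,0,ys)
```

```text
w6 nominal x 69.9 [(-0.085, 32, np.float64(60.9), np.float64(76.4)), (-0.088, 32, np.float64(60.9), np.float64(76.4)), (-0.091, 31, np.float64(60.9), np.float64(75.9)), (-0.094, 31, np.float64(60.9), np.float64(75.9)), (-0.097, 31, np.float64(60.9), np.float64(75.9)), (-0.1, 31, np.float64(60.9), np.float64(75.9))]
scene3 nominal x 69.9 [(-0.085, 14, np.float64(68.4), np.float64(76.9)), (-0.088, 30, np.float64(62.9), np.float64(77.4)), (-0.091, 32, np.float64(62.4), np.float64(77.9)), (-0.094, 31, np.float64(62.4), np.float64(77.4)), (-0.097, 31, np.float64(62.4), np.float64(77.4)), (-0.1, 33, np.float64(62.4), np.float64(78.4))]
w1 nominal x -29.7 [(-0.085, 34, np.float64(-38.7), np.float64(-22.2)), (-0.095, 34, np.float64(-39.2), np.float64(-22.7)), (-0.105, 31, np.float64(-37.7), np.float64(-22.7))]
scene0 nominal x -29.7 [(-0.085, 32, np.float64(-37.7), np.float64(-22.2)), (-0.088, 34, np.float64(-38.7), np.float64(-22.2)), (-0.091, 35, np.float64(-38.7), np.float64(-21.7)), (-0.094, 33, np.float64(-38.2), np.float64(-22.2)), (-0.097, 33, np.float64(-38.2), np.float64(-22.2)), (-0.1, 34, np.float64(-38.2), np.float64(-21.7))]
scene2 nominal x -29.7 [(-0.085, 31, np.float64(-37.2), np.float64(-22.2)), (-0.088, 31, np.float64(-37.7), np.float64(-22.7)), (-0.091, 32, np.float64(-37.7), np.float64(-22.2)), (-0.094, 29, np.float64(-37.2), np.float64(-23.2)), (-0.097, 30, np.float64(-37.7), np.float64(-23.2)), (-0.1, 31, np.float64(-37.7), np.float64(-22.7))]
top0 nominal x -29.7 [(-0.085, 26, np.float64(-36.7), np.float64(-24.2)), (-0.088, 27, np.float64(-36.7), np.float64(-23.7)), (-0.091, 28, np.float64(-37.2), np.float64(-23.7)), (-0.094, 27, np.float64(-37.2), np.float64(-24.2)), (-0.097, 26, np.float64(-36.7), np.float64(-24.2)), (-0.1, 26, np.float64(-36.7), np.float64(-24.2))]
```

```bash
python3 lev.py | head -2; python3 -c "
from h import *
print(workorder.finish_job())"
```

```text
grasp in jig [ 0.0695 -0.1129  0.1483] [-8.7  0.5  9.8] 0.0142 [-0.047 -0.999  0.001]
lever est 1.136 r 0.1183 t 17.025
the job is handed in; nothing more can be done
None
```

The shell is home on the tongue and lifted. The lever stands upright with the gripper still holding it, and I handed the job in at about 17 s of the 61 s allowed.

**What I did:** I pinched the shell's back wall and slid it along the marble, astride the tongue of the grey jig. After letting go, I pushed it against the cheeks with two spread fingers until 14 N moved it no further. I then pinched the lever handle and followed its arc up.

**Last checks that agreed:**
- **Shell:** its rim matched the home outline before lifting, and the outline 10 mm higher afterwards.
- **Lever:** the wrist image put the handle at x = 68.5 mm and the scene image at 69.9 mm, against an axis at about 69.2 mm. That is within about 0.01 rad of upright.
- **Other objects:** the arm's path kept clear of them, but I did not measure their positions again.

**Checks that disagreed:**
- **Grip height:** the measured grasp point ended about 8 mm above where the handle should be (radius 118 mm instead of 110). The handle therefore sits lower between the pads than planned, but it was holding steady.
- **Wrist force:** about 13 N remained at the end, more than the spring's 5 N.
- **Tool tilt:** the tool ended tilted by about 2.7°.

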